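Clamp a sleeve with a click-stop knob

TASK

Stand the largest of the three zinc sleeves upright in the clamp, between its V-shaped jaw and its sliding jaw, and let go of it. Then turn the black knob clockwise until it has clicked once or twice - no third click, it wears the clutch - and let go, leaving the sleeve clamped upright and the other things where they are.

Things in the scene. Friction and masses are not known exactly. Their poses are not given: they have to be found in the camera images.
- large_mid (a point): centre of the largest zinc sleeve, a loose grey tube standing upright, 22 mm in diameter and 30 mm high; z axis along the tube; half its height (15 mm) above its foot. This is the one to clamp.
- medium_mid (a point): centre (13 mm above its foot) of the middle zinc sleeve, 20 mm in diameter and 26 mm high, loose, upright; to be left alone
- small_mid (a point): centre (11 mm above its foot) of the smallest zinc sleeve, 18 mm in diameter and 22 mm high, loose, upright; to be left alone
- clamp: clamp fixed to the bench: grey base plate 84 x 250 mm, 12 mm thick, origin at the centre of its underside. +y runs from the knob (y = -75 mm) past the sliding jaw to the fixed V jaw (y = +50 mm and beyond). Both jaws stand 14 mm above the plate and are at most 36 mm wide, so the upper half of the large sleeve is clear. The blue housing under the knob is 62 mm square, its top 44 mm above the bench
- nest (a point): point on the top of the base plate (12 mm above the bench) under the centre of a large sleeve that rests against both faces of the V jaw; axes as the clamp's (V towards +y, sliding jaw towards -y). The sleeve need not touch the V when it is put down: the sliding jaw pushes it there
- pad_face (a point): middle of the front face of the sliding jaw (steel pad 20 mm wide, 12 mm high) looking along the clamp's +y; starts 17 to 21 mm from the nest. Turning the knob clockwise seen from above drives it to the V by 10 mm per rad. The pad is sprung and gives some mm once it bears on the sleeve, so the torque builds up over a further 0.7 to 2 rad of turning
- knob_axis (a point): point on the upright axis of the round black fluted rubber knob, half-way up its side; fixed to the clamp. The knob is 44 mm in diameter, from 46 to 72 mm above the bench, clear on all sides; grip it at any angle (45 N holds without slipping), let go and grip anew to turn on. Turning it takes 0.14 to 0.2 N m while the jaw runs free; the screw does not run back when let go
- tell_tale (a joint): rise in m of the 8 mm red pin in the knob's crown, 0.25 mm per click (0 at first; readings are coarser than one click). The knob holds a ratchet clutch: at a hidden torque (0.3 to 0.5 N m) it slips on its spindle. In each 20 degrees of slip the torque first rises, then drops sharply to half or less: one click. The rubber grip gives by about 0.5 rad per N m before that
- tape_measure: yellow tape measure, loose, 64 mm high, origin under its middle; to be left alone
- threadlock: small red bottle with a black cap, loose, 71 mm high, origin under its middle; to be left alone
- caliper: steel caliper lying flat, loose, 205 mm long, 11 mm high, origin under its middle; to be left alone
There are look-alikes about, which are no part of the job. What is shaped like the part that bears large_mid but orange is not meant.

How it is judged:
On the way, in this order (a step that is already met when the one before it is completed fails the run):
1. the largest sleeve stands upright on the clamp's plate between the jaws and is let go (horizontal distance between large_mid and nest below 0.011 m and z of large_mid in the frame of nest below 0.018 m and angle between large_mid's own z axis and vertical below 0.15 rad and contact force between the fingers and sleeve_large below 0.05 N), for 0.2 s.
2. the knob has clicked, with the sleeve gripped between the jaws (value of joint tell_tale above 0.00013 m and contact force between pad and sleeve_large above 2 N), for 0.1 s.
At the end, for the whole second after the job is handed in: The knob has clicked once or twice (red pin 0.13 to 0.62 mm, 0.25 mm a click up); the largest sleeve stands on the plate, upright within 0.1 rad, against the V (within 4 mm of the nest) and is held by the sliding jaw with more than 2 N (all of step 2 and value of joint tell_tale below 0.00062 m and horizontal distance between large_mid and nest below 0.004 m and z of large_mid in the frame of nest below 0.018 m and angle between large_mid's own z axis and vertical below 0.1 rad); the robot touches nothing.
It fails at once if the clutch is driven over a third click (value of joint tell_tale above 0.00069 m).
It fails at once if a smaller sleeve, the tape measure, the red bottle or the caliper is moved by more than 20 mm (distance of any of small_mid, medium_mid, tape_measure, threadlock, caliper from where it was at the start of the episode above 0.02 m).
It also fails if it takes over 72 s, if anything falls off the work surface, if the arm or the gripper's body presses on something with over 40 N, if the wrist force passes 120 N, or if a joint passes its speed limit or range.

ROBOT

A 7-joint arm with a two-finger parallel gripper is mounted at the origin on a cart in front of the work surface, level with it; the furniture and walls round the work are solid. World frame = base frame: x ahead of the robot, y to its left, z up, the work surface at z = 0. Lengths are in m, angles in rad, forces in N, time in s.
With the tool pointing down it reaches from about 0.4 to 0.75 m from the base axis. Payload 19.5 kg.
Tool frame: the origin (TCP) lies at the very end of the fingers, on their centre line; the grasp point (between the pads) lies 19 mm behind it (env.pinch_z is the distance from the TCP to the grasp point, in m); z points along the fingers, y is the line along which they close (so a half turn about z gives the same grasp; the last joint's range is limited). The gripper opens to 85 mm and grips with 20 to 120 N. Pads are 22 mm wide; open, the fingers measure 114 mm over their backs; the gripper's body (76 mm by 85 mm) begins 54 mm behind the grasp point. The pads swing forward as they close: fully open they stand 13 mm farther back than shut.
Start: joints at [1.286, 0.707, -0.028, 1.485, 0.022, 0.951, -0.075], TCP at [0.138, -0.558, 0.231] pointing down, gripper open.
Joint ranges: [-2.71, 2.71], [-0.32, 2.16], [-1.57, 1.52], [0, 2.45], [-1.46, 4.6], [0, 2.02], [-2.83, 2.83]. Speed limits (rad/s): [1.89, 1.89, 2.57, 2.57, 3.01, 3.01, 3.01].

INTERFACE

Orientations are given as [roll, pitch, yaw] about the fixed x, y, z axes, in that order (R = Rz(yaw) Ry(pitch) Rx(roll)).
In Python, from station import env gives the robot as it stands.
- The arm moves only by the tool apply_moves, never from a script. Its argument "plan" is text: rows parted by semicolons, each of 7 numbers parted by spaces: the gripper's target within -1 to 1 (shut at 1, half-way at 0, fully open at -1), then the shift along the tool's x, y, z in m, then the turn, a rotation vector about the tool's x, y, z in units of 5 degrees (1.0 is 5 degrees). In form: grip x y z ax ay az; .... A call has exactly 10 rows; each row shifts and turns the commanded pose from where the row before left it, along the tool's axes as they then stand; what a row does not reach is not made up. A row lasts 1/10 s, in which the tool goes at most 50 mm and 8.59 degrees, less where a joint would pass 70% of its speed; a pose out of reach is approached as far as the arm can. A call is refused whole if a number of a shift passes 0.05 or a number of a turn 1, either way. A call with a gripper value outside its range is refused whole. The fingers move at their own pace and stop on an object; the grip force is fixed at half the most. Time passes only in rows, so rows that do not move let the fingers close, or fill a call up. It gives the time, the measured TCP pose, the force, the opening and the grip force at its end, in the units of the state.
- env.get_obs(): the state, without advancing time (a new reading comes with each control period).
- env.grab_frame(name): name is "side" or "top"; returns the picture (400x640x3 uint8, blue, green, red); there is no depth.
- env.camera_model(name): a dict with "camera_matrix" (3x3 intrinsics, pixels), "pose" (4x4, takes a point from camera to world coordinates). Camera axes: x right, y down, z forward; pixel columns grow to the right and rows downward; lengths in m; the calibration is good to about 2 mm. A picture is of the moment at which its call begins. camera_model takes no time and is no camera call.
- env.job_done(): hands the job in; it is judged then, once.
Trained networks look in the newest picture that a camera, given by its name, has taken for a name from the list of things; names that differ only in an ending like _2 or _b are one class to them, and where a whole thing is asked for, a point or a joint stands for the part that bears it (a point fixed in the world has none). Each returns a list of dicts, best first, with "p" (0 to 1); they miss things now and then, are a little off and sometimes report something else, mostly with a low value. They report only what shows in the picture. A call takes as long as a camera call. They do not tell look-alikes from the thing itself.
- env.silhouettes(camera, target): "pixels" (400x640 bool, what is visible of it) and "extent" ([left, top, right, bottom] in pixels, round what is visible of it).
The state is a dict: "clock": time; "q": joint angles; "joint_velocities": joint speeds; "joint_efforts": joint torques, N m; "tool_pos": TCP position; "orientation": TCP orientation; "contact_force": force on the tool from outside, world axes, zero at the start; "ft_torque": the same for the moment, N m; "opening": finger opening in m; "gripper_force": force on a finger pad.
Only numpy, scipy, OpenCV 4.12 (cv2) and the standard library are available. Lean on these libraries where they do the work, as an engineer would, in place of code of your own. Each camera call takes 0.05 s, during which the arm holds its last target. There are 200 camera calls.

## Working session

There is one attempt and no reset: what is moved stays moved. The work goes in short steps, Python scripts to look and compute and a tool call to move; the robot and the scene stay as the last step left them, time stands still between calls to the robot, and variables do not carry over. Pictures are saved under pics/ and viewed, at most 10 in all, crops included, and the job is handed in when it is done.

Besides the shell and the picture viewer there is one more tool, called after "Emit:" as name(argument=value, ...) on one line, values as JSON. apply_moves: Moves the arm, as the interface text tells. Its arguments: {"type":"object","properties":{"plan":{"type":"string"}},"required":["plan"]}

```bash
mkdir -p pics; ls
python3 - <<'E'
from station import env
import cv2,numpy as np
np.set_printoptions(precision=4,suppress=True)
for c in("top","side"):
    im=env.grab_frame(c); cv2.imwrite(f"pics/{c}0.png",im)
    m=env.camera_model(c); print(c,m["camera_matrix"],m["pose"])
    for t in("large_mid","medium_mid","small_mid","clamp","knob_axis","pad_face","tell_tale","tape_measure","threadlock","caliper"):
        try:
            for d in env.silhouettes(c,t)[:4]:
                ys,xs=np.nonzero(d["pixels"]); print(t,round(d["p"],2),d["extent"],xs.mean().round(1),ys.mean().round(1),len(xs))
        except Exception as e: print(t,e)
o=env.get_obs();print(o, env.pinch_z)
E
```

```text
pics
top [[489.6666   0.     318.7982]
 [  0.     489.6666 200.2078]
 [  0.       0.       1.    ]] [[ 0.0225 -0.9948  0.0995  0.419 ]
 [-0.9997 -0.0211  0.0155 -0.0739]
 [-0.0133 -0.0998 -0.9949  1.3352]
 [ 0.      0.      0.      1.    ]]
large_mid 0.63 [397.6, 262.5, 405.7, 268.5] 402.3 262.7 50
large_mid 0.38 [395.9, 232.9, 408.2, 239.5] 401.1 236.6 43
medium_mid 0.51 [365.6, 223.2, 373.1, 231.2] 367.5 226.5 40
small_mid 0.39 [296.3, 122.7, 321.6, 145.8] 308.9 132.9 432
clamp 0.88 [224.1, 199.4, 320.6, 245.8] 275.8 220.4 2845
knob_axis 0.72 [230.8, 193.9, 322.7, 246.2] 275.1 220.4 2802
tape_measure 0.89 [297.2, 123.1, 323.2, 146.6] 309.2 132.7 422
caliper 0.6 [328.2, 161.8, 402.9, 189.3] 356.9 170.4 724
side [[368.2813   0.     321.3023]
 [  0.     368.2813 206.1322]
 [  0.       0.       1.    ]] [[ 0.8856 -0.198   0.4201  0.1929]
 [-0.4642 -0.4021  0.7892 -0.7554]
 [ 0.0127 -0.8939 -0.4481  0.477 ]
 [ 0.      0.      0.      1.    ]]
large_mid 0.63 [282.6, 296.6, 297.7, 315.0] 290.0 307.6 234
large_mid 0.5 [316.3, 285.2, 330.5, 305.2] 323.4 295.2 181
large_mid 0.48 [355.1, 292.
[... 244 characters left out ...]
3, 384.7, 217.8] 369.4 205.2 557
threadlock 0.46 [314.1, 169.6, 320.6, 186.5] 314.8 176.8 106
caliper 0.78 [337.9, 236.0, 411.0, 274.5] 371.6 248.8 639
{'clock': 1.1, 'q': array([ 1.2863,  0.7065, -0.0276,  1.4846,  0.022 ,  0.9509, -0.0755]), 'joint_velocities': array([ 0.0012, -0.0008,  0.0008,  0.    , -0.0006, -0.0003,  0.0005]), 'joint_efforts': array([ -0.0007, -88.298 ,   1.2333, -23.6387,   0.0169,   0.0017,
        -0.0001]), 'tool_pos': array([ 0.1383, -0.5581,  0.2312]), 'orientation': array([-3.1415, -0.    ,  0.2428]), 'contact_force': array([-0.0744, -0.526 ,  0.6594]), 'ft_torque': array([ 0.0324, -0.0746, -0.0121]), 'gripper_force': 0.0, 'opening': 0.08537697759776686} 0.0187
```

Run:
```python
import cv2
a=cv2.imread("pics/side0.png")[150:350,220:440]; cv2.imwrite("pics/s1.png",cv2.resize(a,(660,600),interpolation=cv2.INTER_CUBIC))
a=cv2.imread("pics/top0.png")[100:290,190:440]; cv2.imwrite("pics/t1.png",cv2.resize(a,(750,570),interpolation=cv2.INTER_CUBIC))
```

```text
(no output)
```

View pics/s1.png

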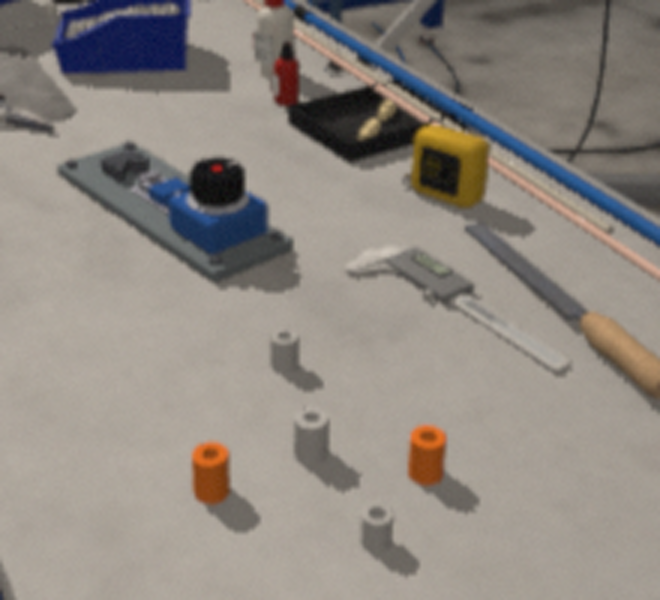

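View pics/t1.png

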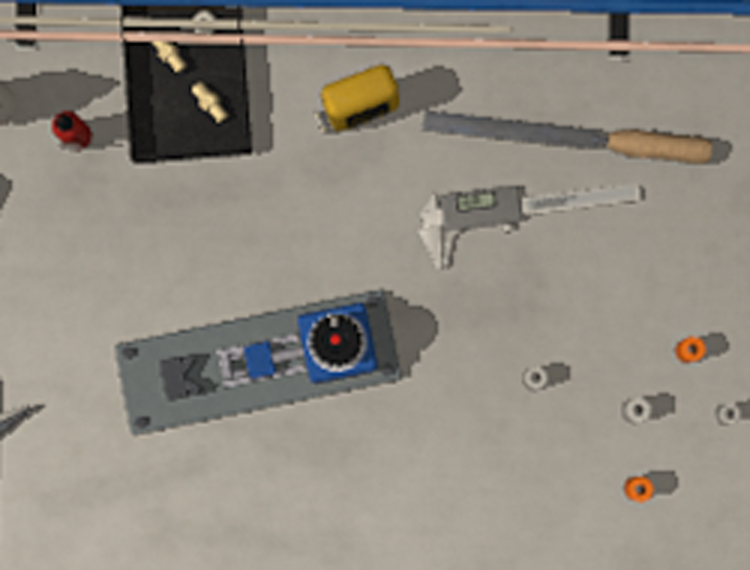

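The side crop (3x, origin 220,150) shows three grey tubes: (285,352), (311,437) and (377,530). The orange look-alikes are at (211,473) and (427,457). In full-image pixels, the grey ones are (315,268) medium, (323,295) large and (345,325) small. The orange ones are (290,308) and (362,302). I choose the grey one at side (323,295), which is top (402,236). The clamp's V end is on the left in the top view and its knob is on the right.

```bash
cat > h.py <<'E'
import numpy as np,cv2
from station import env
from scipy.optimize import least_squares
np.set_printoptions(precision=4,suppress=True)
def proj(c,P):
    m=env.camera_model(c);T=np.linalg.inv(m["pose"]);K=m["camera_matrix"]
    p=np.atleast_2d(P)@T[:3,:3].T+T[:3,3];p=p@K.T;return p[:,:2]/p[:,2:]
def ray(c,px,z):
    m=env.camera_model(c);d=m["pose"][:3,:3]@np.linalg.inv(m["camera_matrix"])@[*px,1];o=m["pose"][:3,3];return o+d*(z-o[2])/d[2]
def clampw(p,L):
    L=np.atleast_2d(L).astype(float);c,s=np.cos(p[2]),np.sin(p[2]);return np.c_[p[0]+c*L[:,0]-s*L[:,1],p[1]+s*L[:,0]+c*L[:,1],L[:,2]]
E
python3 - <<'E'
from h import *
# clamp corners: +y (V) is left in top; clamp +x (for yaw~0) is up in top
L=np.array([[.042,.125,.012],[.042,-.125,.012],[-.042,-.125,.012],[-.042,.125,.012],[0,-.075,.073]])
t=np.array([[117,345],[385,290],[400,375],[135,433],[335,340]])/3+[190,100]
s=np.array([[128,143],[292,240],[222,276],[60,168],[217,169]])/3+[220,150]
f=lambda p,which=3:np.r_[(proj("top",clampw(p,L))-t).ravel()if which&1 else [],(proj("side",clampw(p,L))-s).ravel()if which&2 else []]
for w in(1,2,3):
    r=least_squares(f,[.42,.02,0.2],args=(w,),loss="soft_l1");print(w,r.x,f(r.x,w).reshape(-1,2).round(1).tolist())
p=r.x;np.save("clamp.npy",p)
print("sleeve top",ray("top",np.array([637.5,409])/3+[190,100],.030),"side",ray("side",[323.4,295.2],.015),ray("side",np.array([311,416])/3+[220,150],.030))
for n,a in(("med",[314.6,267.7]),("small",[344.9,325.4])):print(n,ray("side",a,.012))
print("med/small top",ray("top",np.array([537,377])/3+[190,100],.026),ray("top",np.array([729,412])/3+[190,100],.022))
print("or",ray("top",np.array([692,349])/3+[190,100],.03),ray("top",np.array([639,489])/3+[190,100],.03))
# heights in px of grey ones for size check
for c,n,x in(("side","large",ray("side",[323.4,295.2],.015)),):
  for h in(.03,.026):print(proj(c,[[*x[:2],0],[*x[:2],h]]))
out=[]
for c in("top","side"):
    im=env.grab_frame(c); k=4000 # px per m
    q=np.array([[-.03,.10,.026],[.03,.10,.026],[.03,-.04,.026],[-.03,-.04,.026]])
    dst=np.float32([[ (.10-a[1])*k, (.03-a[0])*k] for a in q])
    M=cv2.getPerspectiveTransform(np.float32(proj(c,clampw(p,q))),dst)
    o=cv2.warpPerspective(im,M,(560,240),flags=cv2.INTER_CUBIC)
    for i in range(0,560,40):cv2.line(o,(i,0),(i,8 if i%200 else 20),(0,255,255),1)
    out.append(o)
x,y=402-25,236-18
cr=cv2.resize(env.grab_frame("side")[278:312,293:373],(560,120*2),interpolation=cv2.INTER_CUBIC)
cv2.imwrite("pics/rect.png",np.vstack(out)); cv2.imwrite("pics/sl.png",cr)
E
```

```text
1 [0.4941 0.0606 0.2286] [[-0.8, -0.4], [-0.0, -0.9], [1.3, 1.0], [-1.0, 0.7], [0.7, -0.4]]
2 [0.4909 0.0585 0.2461] [[0.3, -0.2], [1.9, 0.2], [-1.5, -0.1], [-2.2, -0.3], [0.7, -0.0]]
3 [0.4931 0.06   0.2331] [[-0.7, 0.2], [0.0, -0.7], [1.5, 1.2], [-0.7, 1.3], [0.9, -0.1], [1.4, -0.6], [2.0, -0.0], [-1.6, -0.5], [-1.2, -0.9], [0.9, -0.3]]
sleeve top [ 0.4578 -0.2778  0.03  ] side [ 0.4553 -0.2759  0.015 ] [ 0.4559 -0.2755  0.03  ]
med [ 0.4814 -0.1872  0.012 ]
small [ 0.4534 -0.3583  0.012 ]
med/small top [ 0.4844 -0.1891  0.026 ] [ 0.4572 -0.3602  0.022 ]
or [ 0.5121 -0.3258  0.03  ] [ 0.3877 -0.2795  0.03  ]
[[323.28   301.379 ]
 [323.5223 288.9004]]
[[323.28   301.379 ]
 [323.4895 290.5923]]
```

View pics/rect.png

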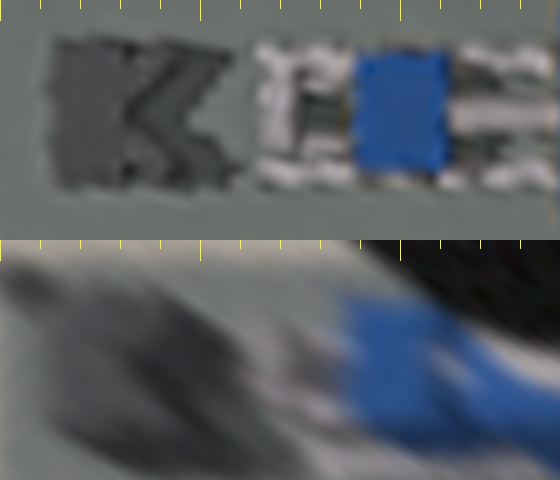

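View pics/sl.png

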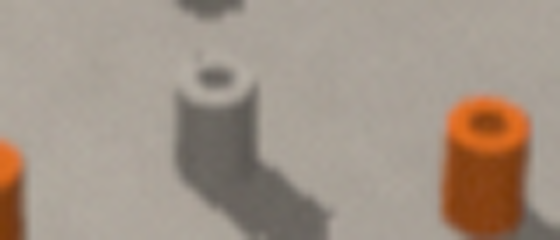

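The crop confirms the grey upright tube at side (323,295), the tallest of the three grey ones. In the rectified view the V apex is at about clamp y = 69 mm, the pad face is at about 35 mm and the centre line sits at x ≈ +2 mm, so the nest is at y ≈ 53 mm. Moving above the sleeve.

Emit:
apply_moves(plan="0 0.0377 -0.0196 0 0 0 0;0 0.0377 -0.0196 0 0 0 0;0 0.0377 -0.0196 0 0 0 0;0 0.0377 -0.0196 0 0 0 0;0 0.0377 -0.0196 0 0 0 0;0 0.0377 -0.0196 0 0 0 0;0 0.0377 -0.0196 0 0 0 0;0 0.0377 -0.0196 0 0 0 0;0 0.0377 -0.0196 0 0 0 0;0 0.0377 -0.0196 0 0 0 0")

```text
clock: 2.25
tool_pos: [0.4583, -0.2759, 0.2314]
orientation: [3.141, -0.0, 0.243]
contact_force: [0.5, -1.2, 0.3]
opening: 0.0427
gripper_force: 0.0
```

Emit:
apply_moves(plan="0 0 0 0 0 0 -1;0 0 0 0 0 0 -1;0 0 0 0 0 0 -1;0 0 0 0 0 0 -1;0 0 0 0 0 0 -1;0 0 0 0 0 0 -1;0 0 0 0 0 0 -1;0 0 0 0 0 0 -1;0 0 0 0 0 0 -1;0 0 0 0 0 0 -1")

```text
clock: 3.25
tool_pos: [0.457, -0.2773, 0.2313]
orientation: [3.142, 0.0, 1.119]
contact_force: [0.2, -0.4, 1.1]
opening: 0.0426
gripper_force: 0.0
```

Emit:
apply_moves(plan="0 0 0 0 0 0 -1;0 0 0 0 0 0 -1;0 0 0 0 0 0 -1;0 0 0 0 0 0 -1;0 0 0 0 0 0 -1;0 0 0 0 0 0 -1;0 0 0 0 0 0 -1;0 0 0 0 0 0 -1;0 0 0 0 0 0 0;0 0 0 0 0 0 0")

```text
clock: 4.25
tool_pos: [0.457, -0.2773, 0.2313]
orientation: [-3.142, -0.0, 1.811]
contact_force: [-0.6, 0.6, 0.5]
opening: 0.0428
gripper_force: 0.0
```

```bash
cat >> h.py <<'E'
def goto(x,y,z=None):
    o=env.get_obs();p=o["tool_pos"];w=o["orientation"][2];d=np.array([x,y])-p[:2]
    print("pos",p,"rpy",o["orientation"],"q",o["q"],"open",o["opening"],"t",o["clock"]);print("tool x,y,z",d@[np.cos(w),np.sin(w)],d@[np.sin(w),-np.cos(w)],None if z is None else p[2]-z)
E
python3 - <<'E'
from h import *
goto(.4567,-.2768,.017)
p=np.load("clamp.npy");print("nest",clampw(p,[.002,.053,.012]),"put",clampw(p,[.002,.050,.012]),"knobmodel",clampw(p,[0,-.075,.06]))
print("knob pin top",ray("top",np.array([335,340])/3+[190,100],.073),"side",ray("side",np.array([217,169])/3+[220,150],.073))
E
```

```text
pos [ 0.457  -0.2773  0.2313] rpy [-3.1416 -0.0002  1.8107] q [ 0.7181  0.6694 -0.4339  1.6258  0.3337  0.9208  0.4027] open 0.042798087599697186 t 4.25
tool x,y,z 0.0005715652216587334 -0.0001738975513374669 0.2142745908068095
nest [[0.4828 0.1121 0.012 ]] put [[0.4835 0.1091 0.012 ]] knobmodel [[ 0.5105 -0.0129  0.06  ]]
knob pin top [ 0.5101 -0.0107  0.073 ] side [ 0.5077 -0.0136  0.073 ]
```

Emit:
apply_moves(plan="0 0 0 0.03 0 0 0;0 0 0 0.03 0 0 0;0 0 0 0.03 0 0 0;0 0 0 0.03 0 0 0;0 0 0 0.03 0 0 0;0 0 0 0.025 0 0 0;0 0 0 0.015 0 0 0;0 0 0 0.012 0 0 0;0 0 0 0.012 0 0 0;0 0 0 0 0 0 0")

```text
clock: 5.25
tool_pos: [0.4568, -0.277, 0.0163]
orientation: [-3.141, -0.001, 1.813]
contact_force: [-0.3, -0.2, 0.0]
opening: 0.0424
gripper_force: 0.0
```

Emit:
apply_moves(plan="1 0 0 0 0 0 0;1 0 0 0 0 0 0;1 0 0 0 0 0 0;1 0 0 0 0 0 0;1 0 0 0 0 0 0;1 0 0 0 0 0 0;1 0 0 0 0 0 0;1 0 0 0 0 0 0;1 0 0 0 0 0 0;1 0 0 0 0 0 0")

```text
clock: 6.25
tool_pos: [0.4574, -0.2774, 0.0181]
orientation: [3.141, 0.001, 1.813]
contact_force: [-1.2, 1.3, 6.9]
opening: 0.0192
gripper_force: 58.7
```

Emit:
apply_moves(plan="1 0 0 -0.005 0 0 0;1 0 0 -0.01 0 0 0;1 0 0 -0.015 0 0 0;1 0 0 -0.02 0 0 0;1 0 0 -0.02 0 0 0;1 0 0 -0.02 0 0 0;1 0 0 -0.01 0 0 0;1 0 0 -0.005 0 0 0;1 0 0 0 0 0 0;1 0 0 0 0 0 0")

```text
clock: 7.25
tool_pos: [0.4568, -0.2771, 0.1217]
orientation: [-3.141, -0.001, 1.814]
contact_force: [-0.2, 0.2, -0.5]
opening: 0.0191
gripper_force: 58.7
```

Run:
```python
from h import *
goto(.4835,.1091,.029+.008)
im=env.grab_frame("side");o=env.get_obs()["tool_pos"];c=proj("side",o)[0].astype(int);print(c)
cv2.imwrite("pics/grip.png",cv2.resize(im[c[1]-60:c[1]+60,c[0]-80:c[0]+80],(800,600),interpolation=cv2.INTER_CUBIC))
```

```text
pos [ 0.4568 -0.2771  0.1217] rpy [-3.141  -0.0006  1.8136] q [ 0.675   0.8214 -0.3572  1.7537  0.4384  0.647   0.3107] open 0.01906691576611798 t 7.25
tool x,y,z 0.3684741391406018 0.11874626457254907 0.08473180480988846
[325 247]
```

View pics/grip.png

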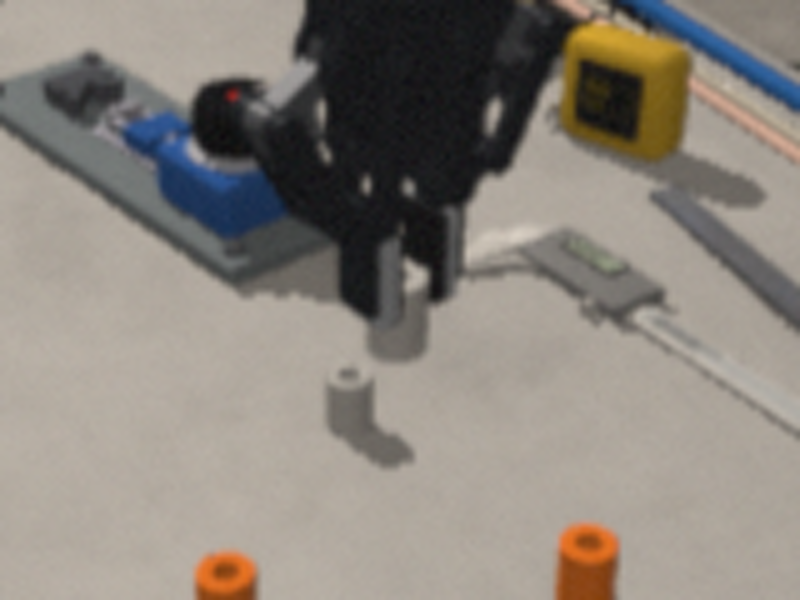

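The sleeve hangs upright between the fingertips (crop 400,310). Carrying it to the clamp.

Emit:
apply_moves(plan="1 0.018 0.006 0 0 0 0;1 0.034 0.011 0 0 0 0;1 0.04 0.013 0 0 0 0;1 0.042 0.013 0 0 0 0;1 0.045 0.0145 0 0 0 0;1 0.045 0.0145 0 0 0 0;1 0.045 0.0145 0 0 0 0;1 0.042 0.0135 0 0 0 0;1 0.034 0.011 0 0 0 0;1 0.0235 0.0077 0 0 0 0")

```text
clock: 8.3
tool_pos: [0.4833, 0.1119, 0.1218]
orientation: [-3.141, -0.001, 1.816]
contact_force: [0.2, -0.9, 0.5]
opening: 0.0195
gripper_force: 58.7
```

Run:
```python
from h import *
goto(.4835,.1091,.029+.010)
```

```text
pos [0.4833 0.1119 0.1218] rpy [-3.141  -0.0008  1.8161] q [-0.171   0.7703 -0.2168  1.8915  0.3086  0.5125 -0.3536] open 0.019520696071545496 t 8.3
tool x,y,z -0.0027572169629990068 -0.00046308407129775866 0.08278953710028378
```

Emit:
apply_moves(plan="1 0 0 0.01 0 0 0;1 0 0 0.015 0 0 0;1 0 0 0.015 0 0 0;1 0 0 0.01 0 0 0;1 0 0 0.005 0 0 0;1 0 0 0.005 0 0 0;1 0 0 0 0 0 0;1 0 0 0 0 0 0;1 0 0 0 0 0 0;1 0 0 0 0 0 0")

```text
clock: 9.3
tool_pos: [0.4838, 0.109, 0.0626]
orientation: [3.141, -0.0, 1.814]
contact_force: [-0.3, 0.1, -0.6]
opening: 0.0189
gripper_force: 58.7
```

Run:
```python
from h import *
goto(.4835,.1091,.029+.002)
im=env.grab_frame("side");o=env.get_obs()["tool_pos"];c=proj("side",o)[0].astype(int);print(c)
cv2.imwrite("pics/place.png",cv2.resize(im[c[1]-45:c[1]+45,c[0]-60:c[0]+60],(800,600),interpolation=cv2.INTER_CUBIC))
```

```text
pos [0.4838 0.109  0.0626] rpy [ 3.1411 -0.0001  1.8136] q [-0.2     0.8778 -0.1568  1.9309  0.3492  0.3585 -0.3863] open 0.018932766857727157 t 9.3
tool x,y,z 0.0001336262265813796 -0.00030494491505579294 0.03162157685337737
[265 193]
```

View pics/place.png

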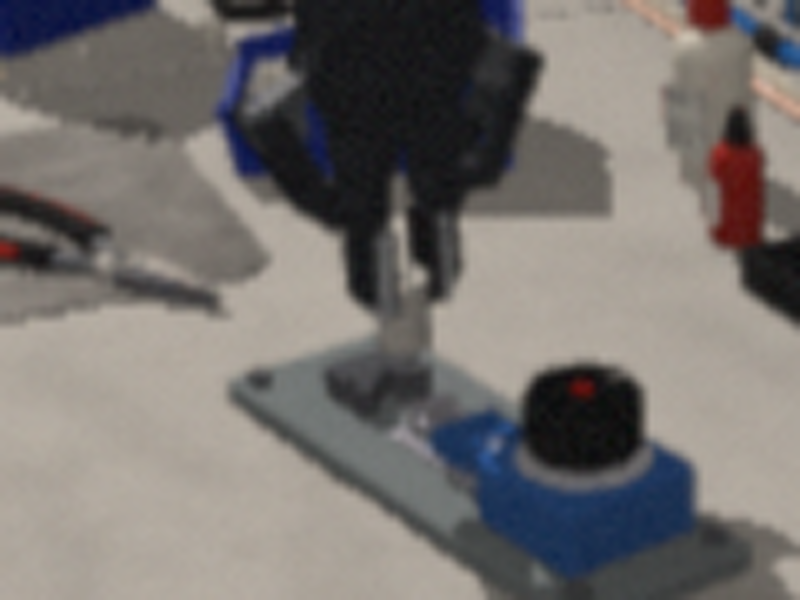

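Emit:
apply_moves(plan="1 0 0 0.006 0 0 0;1 0 0 0.006 0 0 0;1 0 0 0.005 0 0 0;1 0 0 0.004 0 0 0;1 0 0 0.003 0 0 0;1 0 0 0.003 0 0 0;1 0 0 0.002 0 0 0;1 0 0 0 0 0 0;1 0 0 0 0 0 0;1 0 0 0 0 0 0")

```text
clock: 10.35
tool_pos: [0.4837, 0.1091, 0.0335]
orientation: [3.141, -0.0, 1.814]
contact_force: [-0.1, -0.1, -0.1]
opening: 0.0191
gripper_force: 58.7
```

Emit:
apply_moves(plan="1 0 0 0.001 0 0 0;1 0 0 0.001 0 0 0;1 0 0 0.001 0 0 0;1 0 0 0.001 0 0 0;1 0 0 0 0 0 0;1 0 0 0 0 0 0;1 0 0 0 0 0 0;1 0 0 0 0 0 0;1 0 0 0 0 0 0;1 0 0 0 0 0 0")

```text
clock: 11.35
tool_pos: [0.4837, 0.109, 0.03]
orientation: [3.141, 0.0, 1.814]
contact_force: [-2.9, -1.1, 21.8]
opening: 0.019
gripper_force: 61.0
```

Emit:
apply_moves(plan="1 0 0 -0.0007 0 0 0;1 0 0 0 0 0 0;0.3 0 0 0 0 0 0;0.2 0 0 0 0 0 0;0.1 0 0 0 0 0 0;0 0 0 0 0 0 0;0 0 0 0 0 0 0;0 0 0 0 0 0 0;0 0 0 -0.003 0 0 0;0 0 0 -0.005 0 0 0")

```text
clock: 12.35
tool_pos: [0.4836, 0.109, 0.0382]
orientation: [-3.141, -0.0, 1.814]
contact_force: [0.1, 0.8, 0.2]
opening: 0.0425
gripper_force: 0.0
```

Emit:
apply_moves(plan="-0.5 0 0 -0.01 0 0 0;-0.8 0 0 -0.015 0 0 0;-1 0 0 -0.02 0 0 0;-1 0 0 -0.03 0 0 0;-1 0 0 -0.03 0 0 0;-1 0 0 -0.02 0 0 0;-1 -0.01 0 -0.01 0 0 0;-1 -0.02 0 0 0 0 0;-1 -0.03 0 0 0 0 0;-1 -0.03 0 0 0 0 0")

```text
clock: 13.35
tool_pos: [0.5053, 0.0199, 0.173]
orientation: [-3.141, 0.0, 1.814]
contact_force: [0.2, -0.6, -0.0]
opening: 0.0855
gripper_force: 0.0
```

Run:
```python
from h import *
goto(.510,-.012,.045)
p=np.load("clamp.npy")
out=[]
im=env.grab_frame("top");k=4000
q=np.array([[-.03,.10,.026],[.03,.10,.026],[.03,-.04,.026],[-.03,-.04,.026]])
dst=np.float32([[ (.10-a[1])*k, (.03-a[0])*k] for a in q])
o=cv2.warpPerspective(im,cv2.getPerspectiveTransform(np.float32(proj("top",clampw(p,q))),dst),(560,240),flags=cv2.INTER_CUBIC)
s=cv2.resize(env.grab_frame("side")[160:240,220:330],(560,400),interpolation=cv2.INTER_CUBIC)
cv2.imwrite("pics/placed.png",np.vstack([o,s[:360]]))
```

```text
pos [0.5053 0.0199 0.173 ] rpy [-3.1412  0.0002  1.8138] q [ 0.0581  0.699  -0.2888  1.8062  0.2965  0.6792 -0.1559] open 0.08548201265496533 t 13.35
tool x,y,z -0.032057511994965135 -0.0031389641842103425 0.12801172917665793
```

View pics/placed.png

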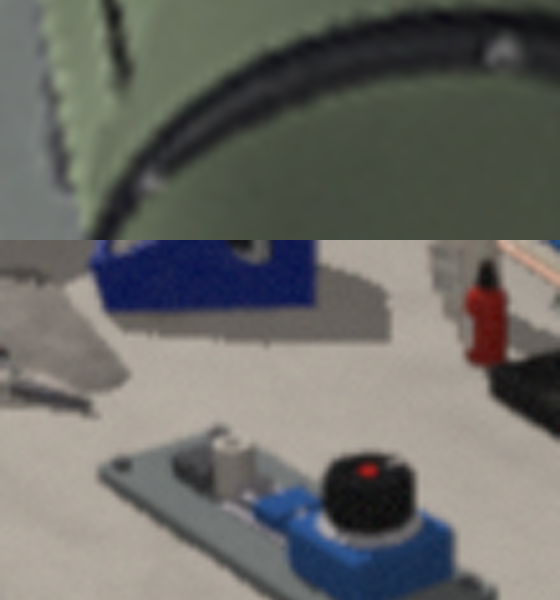

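The sleeve stands upright between the jaws (crop 232,465). Now pre-rotating the wrist over the knob to leave room for clockwise turning.

Emit:
apply_moves(plan="-1 -0.032 -0.003 0 0 0 0;-1 0 0 0 0 0 -1;-1 0 0 0 0 0 -1;-1 0 0 0 0 0 -1;-1 0 0 0 0 0 -1;-1 0 0 0 0 0 -1;-1 0 0 0 0 0 -1;-1 0 0 0 0 0 -1;-1 0 0 0 0 0 -1;-1 0 0 0 0 0 -1")

```text
clock: 14.45
tool_pos: [0.5098, -0.0105, 0.1729]
orientation: [-3.141, -0.0, 2.602]
contact_force: [0.5, -0.1, -0.3]
opening: 0.0851
gripper_force: 0.0
```

Emit:
apply_moves(plan="-1 0 0 0 0 0 -1;-1 0 0 0 0 0 -1;-1 0 0 0 0 0 -1;-1 0 0 0 0 0 -1;-1 0 0 0 0 0 -1;-1 0 0 0 0 0 -1;-1 0 0 0 0 0 -1;-1 0 0 0 0 0 -1;-1 0 0 0 0 0 -1;-1 0 0 0 0 0 0")

```text
clock: 15.45
tool_pos: [0.5099, -0.0106, 0.1728]
orientation: [3.141, -0.001, -2.897]
contact_force: [0.3, -0.3, -0.1]
opening: 0.0853
gripper_force: 0.0
```

Run:
```python
from h import *
goto(.5095,-.012,.049)
print(env.get_obs()["ft_torque"])
```

```text
pos [ 0.5099 -0.0106  0.1728] rpy [ 3.1413 -0.0006 -2.8975] q [ 0.3581  0.7854 -0.7573  1.7838  0.6943  0.8614  1.0864] open 0.0853049124278499 t 15.45
tool x,y,z 0.0006997848121240461 -0.0012878666345456785 0.1237900162518331
[ 0.0073  0.0089 -0.0039]
```

Emit:
apply_moves(plan="-1 0.0007 -0.0013 0.015 0 0 0;-1 0 0 0.02 0 0 0;-1 0 0 0.02 0 0 0;-1 0 0 0.02 0 0 0;-1 0 0 0.015 0 0 0;-1 0 0 0.013 0 0 0;-1 0 0 0.01 0 0 0;-1 0 0 0.006 0 0 0;-1 0 0 0.004 0 0 0;-1 0 0 0 0 0 0")

```text
clock: 16.45
tool_pos: [0.5097, -0.0116, 0.0499]
orientation: [3.142, -0.0, -2.899]
contact_force: [1.0, 0.0, 0.3]
opening: 0.0848
gripper_force: 0.0
```

Emit:
apply_moves(plan="1 0 0 0 0 0 0;1 0 0 0 0 0 0;1 0 0 0 0 0 0;1 0 0 0 0 0 0;1 0 0 0 0 0 0;1 0 0 0 0 0 0;1 0 0 0 0 0 0;1 0 0 0 0 0 0;1 0 0 0 0 0 0;1 0 0 0 0 0 0")

```text
clock: 17.45
tool_pos: [0.5099, -0.0082, 0.0513]
orientation: [3.137, 0.003, -2.896]
contact_force: [-9.4, 16.6, 25.6]
opening: 0.0422
gripper_force: 57.3
```

Run:
```python
from h import *
goto(.5095,-.012,.049)
o=env.get_obs();print(o["ft_torque"],o["contact_force"],o["gripper_force"])
```

```text
pos [ 0.5099 -0.0082  0.0513] rpy [ 3.1371  0.003  -2.8962] q [ 0.2625  0.9632 -0.5783  1.8797  0.9269  0.5891  0.8867] open 0.042233096983940545 t 17.45
tool x,y,z 0.0013247306308848332 -0.0036357341751519176 0.002336235440834278
[3.9176 2.1133 0.0647] [-9.3907 16.5863 25.6083] 57.305869460105896
```

Emit:
apply_moves(plan="1 0.0008 0.0017 -0.0008 0 0 0;1 0 0.0017 -0.0007 0 0 0;1 0 0 0 0 0 0;1 0 0 0 0 0 0;1 0 0 0 0 0 0;1 0 0 0 0 0 0;1 0 0 0 0 0 0;1 0 0 0 0 0 0;1 0 0 0 0 0 0;1 0 0 0 0 0 0")

```text
clock: 18.45
tool_pos: [0.5094, -0.0078, 0.0519]
orientation: [3.141, 0.003, -2.899]
contact_force: [7.6, 2.8, -3.6]
opening: 0.0418
gripper_force: 62.4
```

```bash
cat >> h.py <<'E'
def st():
    o=env.get_obs();w=o["orientation"][2];f=o["contact_force"];print("t",o["clock"],"pos",o["tool_pos"],"rpy",o["orientation"],"q7",o["q"][6].round(3),"T",o["ft_torque"],"F",f,"Ftool",f[:2]@[np.cos(w),np.sin(w)],f[:2]@[np.sin(w),-np.cos(w)],"grip",o["gripper_force"],o["opening"])
E
python3 -c "from h import *;st()"
```

```text
t 18.45 pos [ 0.5094 -0.0078  0.0519] rpy [ 3.1407  0.003  -2.8986] q7 0.879 T [ 0.6575 -1.6065  0.0754] F [ 7.5715  2.7945 -3.5709] Ftool -8.021513784378724 0.8904875876858585 grip 62.42296814918518 0.041830914607750784
```

Emit:
apply_moves(plan="1 -0.0008 0 0 0 0 0;1 0 0 0 0 0 0.5;1 0 0 0 0 0 0.8;1 0 0 0 0 0 0.8;1 0 0 0 0 0 0.8;1 0 0 0 0 0 0.8;1 0 0 0 0 0 0.8;1 0 0 0 0 0 0.5;1 0 0 0 0 0 0;1 0 0 0 0 0 0")

```text
clock: 19.45
tool_pos: [0.5096, -0.0073, 0.0519]
orientation: [3.14, 0.001, 2.949]
contact_force: [2.8, 4.2, 0.5]
opening: 0.0422
gripper_force: 62.9
```

```bash
python3 -c "from h import *;st()"
```

```text
t 19.45 pos [ 0.5096 -0.0073  0.0519] rpy [3.1397 0.0013 2.9488] q7 0.547 T [ 1.133  -0.705   0.1507] F [2.8362 4.2224 0.46  ] Ftool -1.9744433870440936 4.687662187946044 grip 62.91631579399109 0.0422113676817922
```

Emit:
apply_moves(plan="1 0 0.0005 0 0 0 0.5;1 0 0 0 0 0 0.8;1 0 0 0 0 0 0.8;1 0 0 0 0 0 0.8;1 0 0 0 0 0 0.8;1 0 0 0 0 0 0.8;1 0 0 0 0 0 0.5;1 0 0 0 0 0 0;1 0 0 0 0 0 0;1 0 0 0 0 0 0")

```text
clock: 20.45
tool_pos: [0.5099, -0.0068, 0.0519]
orientation: [3.139, 0.001, 2.513]
contact_force: [3.1, 4.2, -0.5]
opening: 0.0423
gripper_force: 62.9
```

```bash
python3 -c "from h import *;st()"
```

```text
t 20.45 pos [ 0.5099 -0.0068  0.0519] rpy [3.139  0.0006 2.5125] q7 0.24 T [ 1.087  -0.9054  0.1774] F [ 3.1435  4.2492 -0.4616] Ftool -0.04157984225183984 5.285429563353053 grip 62.883458733558655 0.04232828995757403
```

Turned 0.87 rad and the knob is still about free (0.18 N m). Continuing in 10-degree steps.

Emit:
apply_moves(plan="1 0 0.0005 0 0 0 0.4;1 0 0 0 0 0 0.4;1 0 0 0 0 0 0.4;1 0 0 0 0 0 0.4;1 0 0 0 0 0 0.4;1 0 0 0 0 0 0.4;1 0 0 0 0 0 0;1 0 0 0 0 0 0;1 0 0 0 0 0 0;1 0 0 0 0 0 0")

```text
clock: 21.45
tool_pos: [0.5101, -0.0066, 0.0519]
orientation: [3.139, 0.0, 2.302]
contact_force: [5.2, 4.9, 1.1]
opening: 0.0419
gripper_force: 63.0
```

```bash
python3 -c "from h import *;st()"
```

```text
t 21.45 pos [ 0.5101 -0.0066  0.0519] rpy [3.1393 0.0003 2.3018] q7 0.102 T [ 1.0893 -1.0027  0.255 ] F [5.1549 4.9491 1.1112] Ftool 0.24313366441505455 7.141986048368307 grip 62.9611212015152 0.04190957912651824
```

Emit:
apply_moves(plan="1 0 0 0 0 0 0.4;1 0 0 0 0 0 0.4;1 0 0 0 0 0 0.4;1 0 0 0 0 0 0.4;1 0 0 0 0 0 0.4;1 0 0 0 0 0 0;1 0 0 0 0 0 0;1 0 0 0 0 0 0;1 0 0 0 0 0 0;1 0 0 0 0 0 0")

```text
clock: 22.45
tool_pos: [0.5103, -0.0066, 0.0518]
orientation: [3.139, -0.0, 2.127]
contact_force: [4.7, 5.0, 0.6]
opening: 0.0422
gripper_force: 62.9
```

```bash
python3 -c "from h import *;st()"
```

```text
t 22.45 pos [ 0.5103 -0.0066  0.0518] rpy [ 3.1389 -0.      2.1274] q7 -0.009 T [ 1.1434 -1.3079  0.2126] F [4.6702 4.9543 0.5769] Ftool 1.7395306338054957 6.5825587005048 grip 62.910491824150085 0.04217051651558926
```

```bash
cat >> h.py <<'E'
def tz(n=6):
    a=[]
    for i in range(n):
        env.grab_frame("side");o=env.get_obs();a.append(np.r_[o["ft_torque"],o["contact_force"]])
    a=np.array(a);print("yaw",o["orientation"][2].round(3),"Tz",a[:,2].mean().round(4),"sd",a[:,2].std().round(4),a[:,2],"F",a[:,3:].mean(0),"t",o["clock"],"q7",o["q"][6].round(2))
E
python3 -c "from h import *;tz()"
```

```text
yaw 2.127 Tz 0.2424 sd 0.0181 [0.2255 0.2675 0.2233 0.2592 0.2534 0.2255] F [5.5102 5.5291 0.7323] t 22.75 q7 -0.01
```

Emit:
apply_moves(plan="1 0 0 0 0 0 0.4;1 0 0 0 0 0 0.4;1 0 0 0 0 0 0.4;1 0 0 0 0 0 0.4;1 0 0 0 0 0 0.4;1 0 0 0 0 0 0;1 0 0 0 0 0 0;1 0 0 0 0 0 0;1 0 0 0 0 0 0;1 0 0 0 0 0 0")

```text
clock: 23.75
tool_pos: [0.5105, -0.0065, 0.0519]
orientation: [3.139, -0.0, 1.953]
contact_force: [6.3, 5.1, 0.9]
opening: 0.0417
gripper_force: 62.9
```

```bash
python3 -c "from h import *;tz()"
```

```text
yaw 1.953 Tz 0.2765 sd 0.0216 [0.2942 0.2752 0.2718 0.2666 0.2413 0.3102] F [ 6.4781  5.3155 -0.2618] t 24.05 q7 -0.12
```

Emit:
apply_moves(plan="1 0 0 0 0 0 0.4;1 0 0 0 0 0 0.4;1 0 0 0 0 0 0.4;1 0 0 0 0 0 0.4;1 0 0 0 0 0 0.4;1 0 0 0 0 0 0;1 0 0 0 0 0 0;1 0 0 0 0 0 0;1 0 0 0 0 0 0;1 0 0 0 0 0 0")

```text
clock: 25.05
tool_pos: [0.5107, -0.0064, 0.0519]
orientation: [3.138, -0.001, 1.778]
contact_force: [7.6, 6.1, -0.6]
opening: 0.0422
gripper_force: 62.8
```

```bash
python3 -c "from h import *;tz()"
```

```text
yaw 1.778 Tz 0.295 sd 0.0259 [0.3292 0.2833 0.3054 0.3087 0.2458 0.2978] F [ 7.4314  5.4139 -0.9535] t 25.35 q7 -0.22
```

Emit:
apply_moves(plan="1 0 0 0 0 0 0.4;1 0 0 0 0 0 0.4;1 0 0 0 0 0 0.4;1 0 0 0 0 0 0.4;1 0 0 0 0 0 0.4;1 0 0 0 0 0 0;1 0 0 0 0 0 0;1 0 0 0 0 0 0;1 0 0 0 0 0 0;1 0 0 0 0 0 0")

```text
clock: 26.35
tool_pos: [0.5108, -0.0065, 0.0519]
orientation: [3.138, -0.001, 1.604]
contact_force: [9.1, 5.1, -1.2]
opening: 0.0421
gripper_force: 62.8
```

```bash
python3 -c "from h import *;tz()"
```

```text
yaw 1.604 Tz 0.3408 sd 0.0205 [0.323  0.3186 0.3632 0.3296 0.3733 0.3369] F [ 8.6366  5.5306 -1.3854] t 26.65 q7 -0.33
```

Emit:
apply_moves(plan="1 0 0 0 0 0 0.4;1 0 0 0 0 0 0.4;1 0 0 0 0 0 0.4;1 0 0 0 0 0 0.4;1 0 0 0 0 0 0.4;1 0 0 0 0 0 0;1 0 0 0 0 0 0;1 0 0 0 0 0 0;1 0 0 0 0 0 0;1 0 0 0 0 0 0")

```text
clock: 27.65
tool_pos: [0.511, -0.0066, 0.0519]
orientation: [3.138, -0.002, 1.429]
contact_force: [10.1, 5.1, -2.8]
opening: 0.0421
gripper_force: 62.7
```

```bash
python3 -c "from h import *;tz()"
```

```text
yaw 1.429 Tz 0.3735 sd 0.0305 [0.4232 0.3752 0.3985 0.3578 0.3287 0.3579] F [ 9.9116  4.976  -2.2776] t 27.95 q7 -0.43
```

Emit:
apply_moves(plan="1 0 0 0 0 0 0.4;1 0 0 0 0 0 0.4;1 0 0 0 0 0 0.4;1 0 0 0 0 0 0.4;1 0 0 0 0 0 0.4;1 0 0 0 0 0 0;1 0 0 0 0 0 0;1 0 0 0 0 0 0;1 0 0 0 0 0 0;1 0 0 0 0 0 0")

```text
clock: 28.95
tool_pos: [0.5112, -0.0066, 0.0519]
orientation: [3.138, -0.002, 1.255]
contact_force: [11.3, 4.8, -2.7]
opening: 0.0421
gripper_force: 62.7
```

```bash
python3 -c "from h import *;tz()"
```

```text
yaw 1.255 Tz 0.4148 sd 0.0301 [0.4066 0.3755 0.4421 0.4235 0.459  0.3823] F [10.9258  4.2773 -2.9122] t 29.25 q7 -0.53
```

Emit:
apply_moves(plan="1 0 0 0 0 0 0.4;1 0 0 0 0 0 0.4;1 0 0 0 0 0 0.4;1 0 0 0 0 0 0.4;1 0 0 0 0 0 0.4;1 0 0 0 0 0 0;1 0 0 0 0 0 0;1 0 0 0 0 0 0;1 0 0 0 0 0 0;1 0 0 0 0 0 0")

```text
clock: 30.25
tool_pos: [0.5114, -0.0067, 0.0519]
orientation: [3.138, -0.003, 1.08]
contact_force: [11.4, 4.8, -3.5]
opening: 0.0418
gripper_force: 62.6
```

```bash
python3 -c "from h import *;tz()"
```

```text
yaw 1.08 Tz 0.4533 sd 0.0211 [0.4293 0.4505 0.4233 0.4799 0.4647 0.4718] F [12.0006  4.0886 -3.2779] t 30.55 q7 -0.63
```

Emit:
apply_moves(plan="1 0 0 0 0 0 0.4;1 0 0 0 0 0 0.4;1 0 0 0 0 0 0.4;1 0 0 0 0 0 0.4;1 0 0 0 0 0 0.4;1 0 0 0 0 0 0;1 0 0 0 0 0 0;1 0 0 0 0 0 0;1 0 0 0 0 0 0;1 0 0 0 0 0 0")

```text
clock: 31.55
tool_pos: [0.5109, -0.0071, 0.0519]
orientation: [3.139, -0.003, 0.905]
contact_force: [9.3, 1.8, -2.6]
opening: 0.0417
gripper_force: 65.8
```

```bash
python3 -c "from h import *;tz()"
```

```text
yaw 0.905 Tz 0.1129 sd 0.0198 [0.1055 0.1166 0.0961 0.1368 0.1378 0.0847] F [ 9.318   2.3642 -1.8395] t 31.85 q7 -0.73
```

The torque dropped sharply from 0.45 to 0.11 N m, which is one click. Letting go now.

Emit:
apply_moves(plan="0 0 0 0 0 0 0;-0.5 0 0 0 0 0 0;-1 0 0 0 0 0 0;-1 0 0 0 0 0 0;-1 0 0 0 0 0 0;-1 0 0 0 0 0 0;-1 0 0 0 0 0 0;-1 0 0 0 0 0 0;-1 0 0 0 0 0 0;-1 0 0 -0.005 0 0 0")

```text
clock: 32.85
tool_pos: [0.5091, -0.0074, 0.0563]
orientation: [-3.141, 0.0, 0.906]
contact_force: [-0.2, -0.5, -0.2]
opening: 0.0856
gripper_force: 0.0
```

Emit:
apply_moves(plan="-1 0 0 -0.02 0 0 0;-1 0 0 -0.02 0 0 0;-1 0 0 -0.03 0 0 0;-1 0 0 -0.03 0 0 0;-1 0 0 -0.02 0 0 0;-1 0 0 0 0 0 0;-1 -0.03 0 0 0 0 0;-1 -0.04 0 0 0 0 0;-1 -0.03 0 0 0 0 0;-1 0 0 0 0 0 0")

```text
clock: 33.85
tool_pos: [0.4453, -0.089, 0.1764]
orientation: [-3.141, 0.002, 0.902]
contact_force: [0.6, -0.8, 0.0]
opening: 0.0851
gripper_force: 0.0
```

Run:
```python
from h import *
st()
im=env.grab_frame("side")
s=cv2.resize(im[160:250,220:330],(733,600),interpolation=cv2.INTER_CUBIC)
cv2.imwrite("pics/final.png",s)
```

```text
t 33.85 pos [ 0.4453 -0.089   0.1764] rpy [-3.1408  0.0019  0.9016] q7 -0.58 T [ 0.0076 -0.0262  0.03  ] F [ 0.6197 -0.791   0.01  ] Ftool -0.23605416209694308 0.9767326716599134 grip 0.0 0.08509081067833178
```

View pics/final.png

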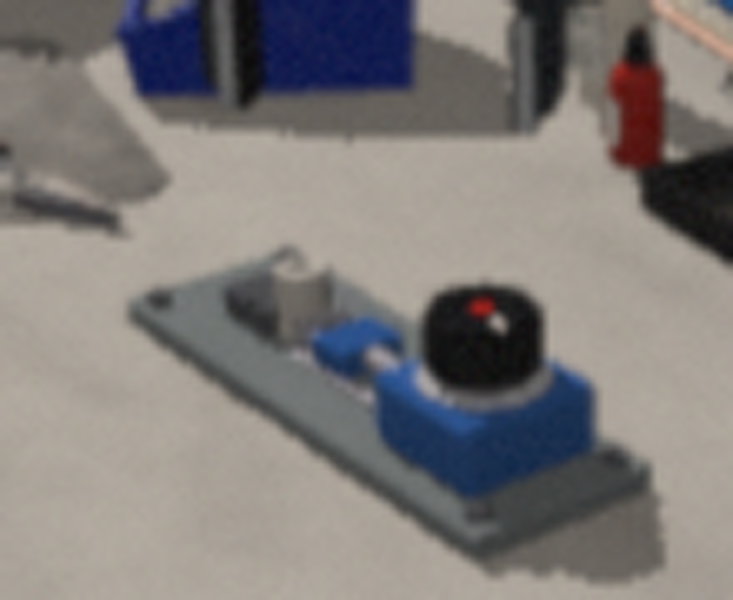

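The sleeve stands upright (crop 302,300) with the sliding jaw against it, the knob's white mark has turned (500,322), and the gripper is clear. Handing in.

```bash
python3 -c "from station import env;print(env.job_done())"
```

```text
the job is handed in; nothing more can be done
None
```

The largest zinc sleeve is clamped upright against the V; the knob was turned until one click, judged from the sharp torque drop (0.45 to 0.11 N m), then let go, and the job is handed in with no verdict returned.

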